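# Reset the alarming temperature logger with the stylus

### The arm

A 7-joint arm with a two-finger parallel gripper is mounted at the origin on the work surface. World frame = base frame: x ahead of the robot, y to its left, z up, the work surface at z = 0. Lengths are in m, angles in rad, forces in N, time in s.
With the tool pointing down it reaches from about 0.4 to 0.85 m from the base axis. Payload 10.4 kg.
Tool frame: the origin (TCP) lies midway between the tips of the shut fingers; the grasp point (between the pads) lies 19 mm behind it; x points along the fingers, y is the direction in which the jaws open and shut, and the axes are right-handed (so a half turn about x gives the same grasp; the last joint's range is limited). The gripper opens to 87 mm and grips with 3 to 60 N. Pads are 19 mm wide; open, the fingers measure 117 mm over their backs; the gripper's body (75 mm by 190 mm) begins 51 mm behind the grasp point.
Start: joints at [1.119, 0.332, -0.065, 1.46, 0.022, 1.35, -0.088], TCP at [0.26, -0.568, 0.223] pointing down, gripper open.
Joint ranges: [-2.6, 2.6], [-0.5, 2.12], [-1.47, 1.34], [0.16, 2.42], [-1.27, 4.41], [0.06, 2.06], [-2.6, 2.6]. Speed limits (rad/s): [2.22, 2.22, 2.79, 2.79, 3.14, 3.14, 3.14].

### API

Orientations are given as a unit quaternion [x, y, z, w].
In Python, from bench import r gives the robot as it stands.
- The arm moves only by the shell command python3 -m jog 'ROWS' [OPENING] [FORCE]. ROWS is JSON, a list of rows, each an object with "slide": the shift along the tool's x, y, z in cm, a list of three; "roll": the turn about the tool's x in degrees. A call has 1 to 5 rows; each row is the pose to reach, as a shift and turn from the pose measured when the call began, along the tool's axes at that moment; what a row does not reach only later rows make up. A row lasts 1/12 s, in which the tool goes at most 41.7 mm and 7.16 degrees, less where a joint would pass 70% of its speed; a pose out of reach is approached as far as the arm can. A call with a gripper value outside its range is refused whole. OPENING is the closure, from 0 (fully open) to 1 (shut), set as the call begins (- or left out, the last holds). The fingers move at their own pace and stop on an object; FORCE is the grip in N (left out, the last holds). Time passes only in rows, so rows that repeat a pose let the fingers close. It gives the time, the measured TCP pose, the force and the opening at its end, in the units of the state.
- r.read_state(): the state, without advancing time (a new reading comes with each control period).
- r.camera(name): name is "scene" or "top" or "wrist"; returns the picture (384x512x3 uint8, red, green, blue); there is no depth.
- r.camera_info(name): a dict with "intrinsics" (3x3 intrinsics, pixels), "R" (3x3) and "t" (3): a world point X has camera coordinates R X + t; the wrist camera has in their place "hand_eye" (4x4, takes a point from camera to tool coordinates, whose origin is the TCP and whose axes are the tool frame's). Camera axes: x right, y down, z forward; pixel columns grow to the right and rows downward; lengths in m; the calibration is good to about 2 mm. The wrist camera is an equidistant fisheye: a pixel r from the principal point sees the ray r / f radians off the axis. A picture is of the moment at which its call begins: read the wrist's pose just before it. camera_info takes no time and is no camera call.
- r.close_job(): hands the job in, once; it reports no verdict.
The state is a dict: "time": time; "joint_positions": joint angles; "joint_vel": joint speeds; "joint_torque": joint torques, N m; "ee_pos": TCP position; "eef_rot": TCP orientation; "ft_force": force on the tool from outside, world axes, zero at the start; "torque": the same for the moment, N m; "width": finger opening in m.
Only numpy, scipy, OpenCV 4.12 (cv2) and the standard library are available. Lean on these libraries where they do the work, as an engineer would, in place of code of your own. Each camera call takes 0.05 s, during which the arm holds its last target.

### The job

One of the two fridge temperature loggers on the treatment trolley shows a red alarm lamp. Take the blue-handled stylus out of its stand, push that logger's recessed yellow reset button fully in with the stylus tip, hold it in for about a second and let it spring back out, then put the stylus back upright in its stand and let go. Do not touch the logger with the green lamp, and do not touch the button with the gripper itself.

Things in the scene. Friction and masses are not known exactly. Their poses are not given: they have to be found in the camera images.
- stylus: Loose round tool, 40-85 g, standing tip down in the stand. Origin: centre of its tip; z from tip to handle. Up from the tip: steel probe, 8 mm diameter, to z 45 mm; grey collar, 48 mm diameter, z 45-51; blue handle, 22 mm diameter, z 51-121, white band near the top. Grip it at any yaw. In the stand the collar rests on the stand's top: tip 15 mm and handle 66-136 mm above the table.
- stand: Fixed white block 80 x 80 mm, 60 mm high, on a thin black rubber foot 94 x 94 mm, with one upright round hole, 31 mm diameter, right through its middle, its rim chamfered by 3 mm. Origin: centre of its underside on the table, on the hole's axis; z up.
- reset_button: Yellow spring button, 27 mm diameter, of the RED-lamp logger. Origin: centre of its top, 47 mm above the table; z up. Goes down 6 mm to a stop (1.5 N to start, 5 N fully in), springs back. It lies in a grey guard ring, 30 mm inside, 42 outside, top 10 mm above the button. Its logger: fixed pale box 130 x 100 x 40 mm high; button 32 mm from the middle, at the end away from display and lamp.
- logger_ok: The other logger, identical but with a GREEN lamp, to be left alone: fixed pale box 130 (along its x) x 100 x 40 mm high, with its own yellow button in a guard ring (top 57 mm above the table) at x = -32 mm. Origin: centre of its underside on the table; z up.

How it is judged:
On the way:
1. the red-lamp logger's reset button is held in, at least 4.5 of its 6 mm, by the stylus for 0.3 s (height (world z) of reset_button below 0.0425 m and contact force between stylus and reset_button above 1 N), for 0.3 s.
At the end, for the whole second after the job is handed in: The reset button is out again (within 1.5 mm); the stylus stands at rest in the stand's hole, tip within 15 mm of the hole's axis and 8 to 22 mm above the table (collar on the stand's top), within 10 degrees of upright (height (world z) of reset_button above 0.0455 m and horizontal distance between stylus and stand below 0.015 m and height (world z) of stylus between 0.008 and 0.022 m and angle between stylus's own z axis and vertical below 0.17 rad and linear speed of stylus below 0.02 m/s); the robot touches nothing.
It fails at once if the logger with the green lamp is touched (more than 1 N) (contact force between anything else and logger_ok above 1 N).
It fails at once if the gripper or arm itself touches the reset button (more than 0.5 N) (contact force between any of the fingers, the arm and reset_button above 0.5 N).
It also fails if it takes over 51 s, if anything falls off the work surface, if the arm or the gripper's body presses on something with over 40 N, if the wrist force passes 120 N, or if a joint passes its speed limit or range.

## Working session

There is one attempt and no reset: what is moved stays moved. The work goes in short steps, Python scripts to look and compute and a shell command to move; the robot and the scene stay as the last step left them, time stands still between calls to the robot, and variables do not carry over. Pictures are saved under pics/ and viewed, and the job is handed in when it is done.

```bash
mkdir -p pics; ls; python3 - <<'E'
from bench import r
import cv2,numpy as np
s=r.read_state(); print({k:np.round(v,3) for k,v in s.items()})
for n in ("scene","top","wrist"):
    cv2.imwrite(f"pics/{n}0.png",r.camera(n)[:,:,::-1])
    print(n,{k:np.round(v,4).tolist() for k,v in r.camera_info(n).items() if not isinstance(v,str)})
E
```

```text
pics
{'time': np.float64(0.0), 'joint_positions': array([ 1.119,  0.333, -0.065,  1.461,  0.022,  1.35 , -0.089]), 'joint_vel': array([-0.   ,  0.   ,  0.   ,  0.001, -0.001,  0.   , -0.001]), 'joint_torque': array([-0.0000e+00, -6.2325e+01,  2.5000e-02, -3.8990e+01, -6.1000e-02,
        4.0000e-02,  0.0000e+00]), 'ee_pos': array([ 0.26 , -0.568,  0.222]), 'eef_rot': array([-0.691, -0.151,  0.691, -0.15 ]), 'ft_force': array([0.223, 0.593, 0.132]), 'torque': array([0.009, 0.012, 0.013]), 'width': np.float64(0.087)}
scene {'intrinsics': [[410.9123, 0.0, 254.5787], [0.0, 410.9123, 195.8717], [0.0, 0.0, 1.0]], 'R': [[0.6486, 0.761, 0.0133], [0.5663, -0.4708, -0.6765], [-0.5086, 0.4463, -0.7363]], 't': [-0.3375, -0.2593, 1.1216]}
top {'intrinsics': [[409.0186, 0.0, 254.0049], [0.0, 409.0186, 189.1911], [0.0, 0.0, 1.0]], 'R': [[-0.0463, -0.9989, -0.0017], [-0.9763, 0.0457, -0.2118], [0.2116, -0.0081, -0.9773]], 't': [0.0338, 0.5172, 0.8507]}
wrist {'intrinsics': [[297.3186, 0.0, 260.2157], [0.0, 297.3186, 189.8054], [0.0, 0.0, 1.0]], 'hand_eye': [[0.0009, -0.2622, 0.965, -0.1625], [1.0, -0.0, -0.0009, -0.0001], [0.0002, 0.965, 0.2622, -0.0713], [0.0, 0.0, 0.0, 1.0]]}
```

View pics/scene0.png

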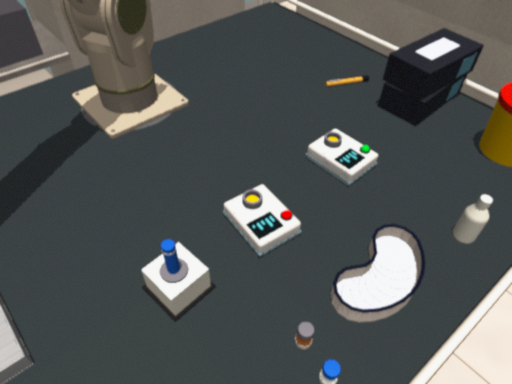

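View pics/top0.png

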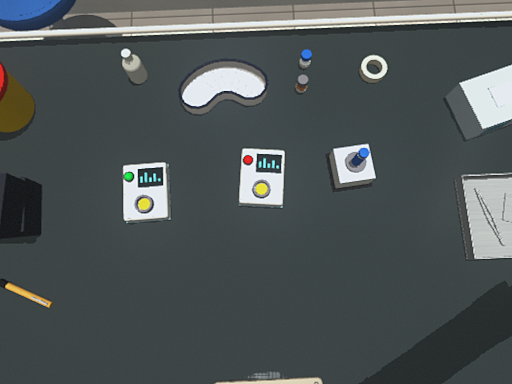

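View pics/wrist0.png

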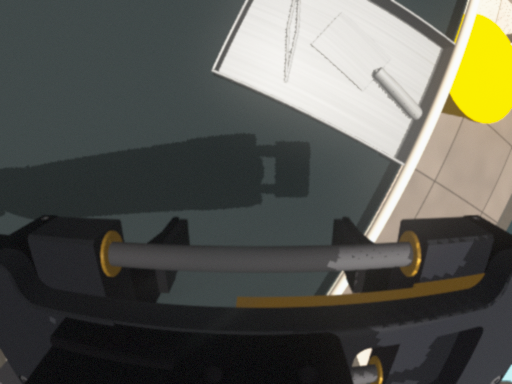

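Scene view: the red-lamp logger is in the middle (button at about (253,198)), the green one is further away (333,139), and the stylus is in its stand at (172,260). Top view: red-lamp logger's button (261,189), green's button (144,204), collar about (357,162). Wrist view: only the empty tray and the fingers.

```bash
cat > h.py <<'E'
import numpy as np,cv2
from bench import r
def ray(n,px):
    c=r.camera_info(n);K,R,t=[np.array(c[k]) for k in("intrinsics","R","t")]
    d=R.T@np.linalg.inv(K)@np.array([px[0],px[1],1.]);return -R.T@t,d/np.linalg.norm(d)
def onz(n,px,z):
    o,d=ray(n,px);return o+d*(z-o[2])/d[2]
def proj(n,X):
    c=r.camera_info(n);p=np.array(c["R"])@X+np.array(c["t"]);p=np.array(c["intrinsics"])@p;return p[:2]/p[2]
def tri(a,b):
    (o1,d1),(o2,d2)=ray(*a),ray(*b)
    s=np.linalg.lstsq(np.c_[d1,-d2],o2-o1,rcond=None)[0]
    p,q=o1+s[0]*d1,o2+s[1]*d2;return (p+q)/2,np.linalg.norm(p-q)
E
python3 - <<'E'
from h import *
for n in("scene","top"):
    im=cv2.imread(f"pics/{n}0.png");hsv=cv2.cvtColor(im,cv2.COLOR_BGR2HSV)
    for nm,lo,hi,z in(("yellow",(22,120,100),(35,255,255),.047),("blue",(100,150,60),(125,255,255),.1),("red",(0,180,100),(5,255,255),.04),("green",(50,150,80),(75,255,255),.04),("white",(0,0,150),(180,40,255),.06)):
        m=cv2.inRange(hsv,lo,hi);k,l,st,c=cv2.connectedComponentsWithStats(m)
        for i in range(1,k):
            if st[i,4]>30 and st[i,4]<6000: print(n,nm,st[i],c[i].round(1),onz(n,c[i],z).round(4))
t=cv2.imread("pics/top0.png")[130:220,230:390];s=cv2.imread("pics/scene0.png")[180:320,130:310]
cv2.imwrite("pics/tz.png",cv2.resize(t,None,fx=5,fy=5,interpolation=cv2.INTER_CUBIC))
cv2.imwrite("pics/sz.png",cv2.resize(s,None,fx=4,fy=4,interpolation=cv2.INTER_CUBIC))
E
```

```text
scene yellow [485 114  27  53 885] [501.8 143.1] [0.755  0.5486 0.047 ]
scene yellow [328 136  10   6  43] [332.6 138.2] [0.4936 0.2594 0.047 ]
scene yellow [246 194  13   9  83] [252. 198.] [ 0.5174 -0.005   0.047 ]
scene blue [161 239  14  14 160] [167.5 245.2] [ 0.5451 -0.2111  0.1   ]
scene blue [165 254  14  19 192] [172.  263.2] [ 0.5796 -0.2246  0.1   ]
scene blue [323 359  18  20 287] [331.2 368.4] [ 0.8545 -0.1528  0.1   ]
scene red [500  82  12  29 222] [506.8  94.3] [0.6616 0.7629 0.04  ]
scene red [282 211   9   8  61] [286.2 214.4] [0.5885 0.0226 0.04  ]
scene green [361 144   9   8  54] [365. 148.] [0.5597 0.2979 0.04  ]
scene white [280   0 119  50 627] [338.6  22.3] [0.1189 0.6983 0.06  ]
scene white [416  37  44  23 525] [437.3  48.2] [0.4188 0.799  0.06  ]
scene white [  0  52  69  25 223] [33.7 63.4] [-0.2413 -0.1516  0.06  ]
scene white [  0  69  52  26 528] [24.1 80.9] [-0.17   -0.2035  0.06  ]
scene white [465  79  33  19 188] [481.   87.8] [0.6123 0.7023 0.06  ]
scene white [ 309  129   69   47 1134] [342.4 151.8] [0.5484 0.2277 0.06  ]
scene white [ 224  184  
[... 2232 characters left out ...]
1.5  63.4] [0.8346 0.2847 0.06  ]
top white [361  55  27  24 316] [373.9  66.5] [ 0.7994 -0.286   0.06  ]
top white [ 459   65   53   64 2234] [490.5  96. ] [ 0.7122 -0.5474  0.06  ]
top white [ 182   67   83   40 1981] [221.9  84.9] [0.7695 0.0729 0.06  ]
top white [299  75   8   8  44] [302.3  79.1] [ 0.7753 -0.1154  0.06  ]
top white [333 144  43  39 979] [352.7 164.4] [ 0.5636 -0.213   0.06  ]
top white [ 239  148   46   57 1617] [260.6 179.1] [ 0.5394 -0.006   0.06  ]
top white [ 123  162   45   59 1635] [144.1 194.1] [0.5175 0.2518 0.06  ]
top white [ 462  178   50   81 3339] [489.4 216.3] [ 0.4333 -0.4979  0.06  ]
top white [248 380  52   4 118] [276.2 381.8] [ 0.1214 -0.0163  0.06  ]
```

View pics/tz.png

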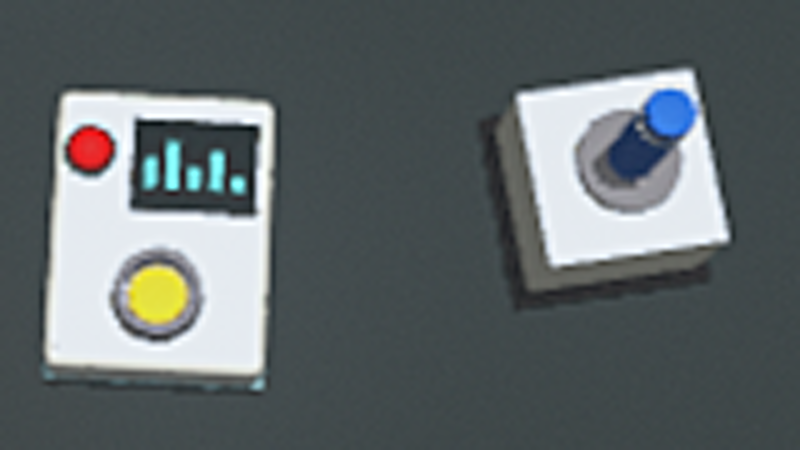

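View pics/sz.png

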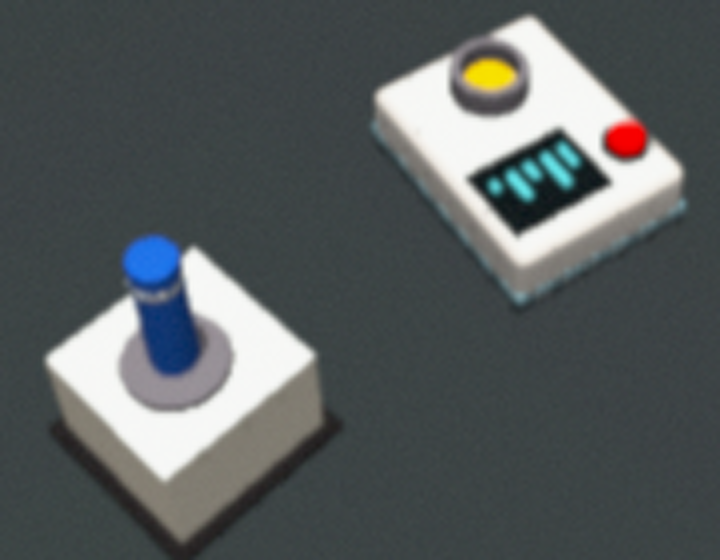

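```bash
cat >> h.py <<'E'
from scipy.spatial.transform import Rotation as Ro
def up(p,f,o): return [(p[0]+.5)/f-.5+o[0],(p[1]+.5)/f-.5+o[1]]
T=lambda p:up(p,5,(230,130))
S=lambda p:up(p,4,(130,180))
E
python3 - <<'E'
from h import *
for n,f,cs,ht,co in(("top",T,[(517,92),(692,68),(729,240),(550,268)],(670,112),(630,160)),("scene",S,[(193,247),(316,354),(165,480),(46,358)],(152,260),(176,362))):
    P=np.array([onz(n,f(c),.06) for c in cs]);print(n,P.round(4).tolist(),"c",P.mean(0).round(4),"sides",[np.linalg.norm(P[i]-P[i-1]).round(4) for i in range(4)])
    print(" handle",onz(n,f(ht),.136).round(4)," collar",onz(n,f(co),.066).round(4))
print(tri(("top",T((670,112))),("scene",S((152,260)))),tri(("top",(261,188.7)),("scene",(252.2,198))))
c=r.camera_info("top");print(-np.array(c["R"]).T@c["t"])
s=r.read_state();R=Ro.from_quat(s["eef_rot"]).as_matrix();print(R.round(3))
E
```

```text
top [[0.6037, -0.1723, 0.06], [0.6113, -0.2522, 0.06], [0.5309, -0.2602, 0.06], [0.5219, -0.1798, 0.06]] c [ 0.5669 -0.2161  0.06  ] sides [np.float64(0.0822), np.float64(0.0803), np.float64(0.0808), np.float64(0.0809)]
 handle [ 0.5683 -0.218   0.136 ]  collar [ 0.568  -0.2184  0.066 ]
scene [[0.5217, -0.1814, 0.06], [0.6018, -0.1724, 0.06], [0.6107, -0.253, 0.06], [0.5306, -0.2605, 0.06]] c [ 0.5662 -0.2168  0.06  ] sides [np.float64(0.0796), np.float64(0.0806), np.float64(0.0811), np.float64(0.0805)]
 handle [ 0.5697 -0.2205  0.136 ]  collar [ 0.571  -0.2213  0.066 ]
(array([ 0.56859334, -0.21926432,  0.13383949]), np.float64(0.0014371006650989867)) (array([ 0.5196569 , -0.00613514,  0.04979177]), np.float64(0.0004717549324515337))
[0.32642479 0.01708924 0.94097187]
[[-0.     0.416 -0.909]
 [ 0.001 -0.909 -0.416]
 [-1.    -0.001  0.   ]]
```

The top and scene views agree to within 2–3 mm. The stand is at (0.5665, -0.2165) with sides of about 80 mm, the handle at (0.569, -0.219), and the button at (0.520, -0.006). I'll move above the stylus.

```bash
python3 -m jog '[{"slide":[0,-9.4,-21.3]},{"slide":[0,-9.4,-21.3]},{"slide":[0,-9.4,-21.3]},{"slide":[0,-9.4,-21.3]},{"slide":[0,-9.4,-21.3]}]' 0
cat > d.py <<'E'
from h import *
import sys
s=r.read_state();R=Ro.from_quat(s["eef_rot"]).as_matrix();g=np.array([float(v) for v in sys.argv[1:4]])
print("t",s["time"].round(2),"p",s["ee_pos"].round(4),"x-axis",R[:,0].round(4),"F",np.round(s["ft_force"],2),"w",s["width"].round(4),"slide cm",(R.T@(g-s["ee_pos"])*100).round(2))
E
python3 d.py .569 -.219 .21
```

```text
invalid input at $[0]: expected keys slide, roll
Traceback (most recent call last):
  File "d.py", line 4, in <module>
    print("t",s["time"].round(2),"p",s["ee_pos"].round(4),"x-axis",R[:,0].round(4),"F",np.round(s["ft_force"],2),"w",s["width"].round(4),"slide cm",(R.T@(g-s["ee_pos"])*100).round(2))
              ^^^^^^^^^^^^^^^
AttributeError: 'float' object has no attribute 'round'
```

```bash
sed -i 's/s\["time"\].round(2)/round(float(s["time"]),2)/;s/s\["width"\].round(4)/round(float(s["width"]),4)/' d.py
python3 -m jog '[{"slide":[0,-9.4,-21.3],"roll":0},{"slide":[0,-9.4,-21.3],"roll":0},{"slide":[0,-9.4,-21.3],"roll":0},{"slide":[0,-9.4,-21.3],"roll":0},{"slide":[0,-9.4,-21.3],"roll":0}]' 0
python3 d.py .569 -.219 .21
```

```text
time: 0.57
ee_pos: [0.3989, -0.4108, 0.222]
eef_rot: [-0.691, -0.151, 0.691, -0.15]
ft_force: [0.9, -0.0, -0.3]
width: 0.087
t 0.57 p [ 0.3989 -0.4108  0.222 ] x-axis [-7.e-04  1.e-03 -1.e+00] F [ 0.88 -0.   -0.34] w 0.087 slide cm [  1.21 -10.37 -23.44]
```

```bash

python3 -m jog '[{"slide":[0,-10.4,-23.4],"roll":0},{"slide":[0,-10.4,-23.4],"roll":0},{"slide":[0,-10.4,-23.4],"roll":0},{"slide":[0,-10.4,-23.4],"roll":0},{"slide":[0,-10.4,-23.4],"roll":0}]' 0
python3 d.py .569 -.219 .21
```

```text
time: 0.98
ee_pos: [0.5366, -0.2544, 0.222]
eef_rot: [-0.691, -0.151, 0.691, -0.15]
ft_force: [0.6, -0.1, 0.1]
width: 0.0872
t 0.98 p [ 0.5366 -0.2544  0.222 ] x-axis [-8.e-04  9.e-04 -1.e+00] F [ 0.63 -0.15  0.09] w 0.0872 slide cm [ 1.2  -1.88 -4.42]
```

```bash

python3 -m jog '[{"slide":[0,-2.1,-4.8],"roll":0},{"slide":[0,-2.1,-4.8],"roll":0},{"slide":[0,-2.1,-4.8],"roll":0},{"slide":[0,-2.1,-4.8],"roll":0}]' 0
python3 d.py .569 -.219 .21
```

```text
time: 1.32
ee_pos: [0.5717, -0.2147, 0.2216]
eef_rot: [-0.69, -0.151, 0.691, -0.15]
ft_force: [-1.2, -0.1, 0.1]
width: 0.0869
t 1.32 p [ 0.5717 -0.2147  0.2216] x-axis [-0.0016  0.0012 -1.    ] F [-1.21 -0.09  0.11] w 0.0869 slide cm [1.16 0.28 0.42]
```

```bash

python3 -m jog '[{"slide":[1,0.3,0.4],"roll":0},{"slide":[1,0.3,0.4],"roll":0},{"slide":[1,0.3,0.4],"roll":0}]' 0
python3 d.py .569 -.219 .087
python3 - <<'E'
from h import *
s=r.read_state();im=r.camera("wrist");cv2.imwrite("pics/w1.png",im[:,:,::-1])
cv2.imwrite("pics/t1.png",r.camera("top")[:,:,::-1])
c=r.camera_info("wrist");H=np.array(c["hand_eye"]);K=np.array(c["intrinsics"]);R=Ro.from_quat(s["eef_rot"]).as_matrix()
for X in([.569,-.219,.136],[.569,-.219,.066]):
    p=np.linalg.inv(H)@np.r_[R.T@(np.array(X)-s["ee_pos"]),1];th=np.arctan2(np.hypot(p[0],p[1]),p[2]);u=p[:2]/np.hypot(p[0],p[1])*th*K[0,0]+K[:2,2];print(u.round(1))
E
```

```text
time: 1.57
ee_pos: [0.5678, -0.221, 0.2105]
eef_rot: [-0.69, -0.151, 0.692, -0.149]
ft_force: [0.3, 0.2, 0.3]
width: 0.0872
t 1.57 p [ 0.5678 -0.221   0.2105] x-axis [-0.0036  0.0011 -1.    ] F [0.3  0.21 0.28] w 0.0872 slide cm [12.35 -0.1  -0.23]
[259.3 195.4]
[259.8 176.7]
```

View pics/w1.png

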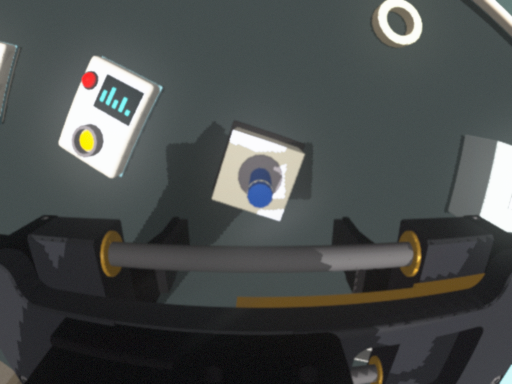

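View pics/t1.png

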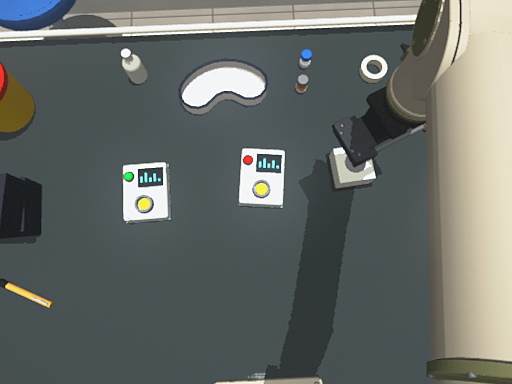

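The wrist view shows the handle top at about (260,195), where I predicted (259,195), so the lateral fit is good. Next I'll descend to a TCP height of about 0.087.

```bash

python3 -m jog '[{"slide":[3,0,-0.2],"roll":0},{"slide":[6,0,-0.2],"roll":0},{"slide":[9,0,-0.2],"roll":0},{"slide":[11,0,-0.2],"roll":0},{"slide":[12,0,-0.2],"roll":0}]' 0
python3 d.py .569 -.219 .087
```

```text
time: 2.08
ee_pos: [0.5687, -0.2191, 0.0886]
eef_rot: [-0.689, -0.151, 0.693, -0.149]
ft_force: [-0.0, 0.2, -1.1]
width: 0.0872
t 2.08 p [ 0.5687 -0.2191  0.0886] x-axis [-0.0053  0.0023 -1.    ] F [-0.02  0.22 -1.1 ] w 0.0872 slide cm [ 0.16  0.   -0.04]
```

```bash

python3 -m jog '[{"slide":[0,0,0],"roll":0},{"slide":[0,0,0],"roll":0},{"slide":[0,0,0],"roll":0},{"slide":[0,0,0],"roll":0},{"slide":[0,0,0],"roll":0}]' 1 35
python3 -m jog '[{"slide":[0,0,0],"roll":0},{"slide":[0,0,0],"roll":0},{"slide":[0,0,0],"roll":0},{"slide":[0,0,0],"roll":0},{"slide":[0,0,0],"roll":0}]'
python3 d.py .569 -.219 .2
```

```text
time: 2.5
ee_pos: [0.5694, -0.2194, 0.0901]
eef_rot: [-0.69, -0.151, 0.692, -0.149]
ft_force: [-0.1, -0.7, -0.1]
width: 0.0616
time: 2.92
ee_pos: [0.5694, -0.2194, 0.0901]
eef_rot: [-0.69, -0.151, 0.692, -0.149]
ft_force: [-0.2, 0.3, 0.7]
width: 0.0284
t 2.92 p [ 0.5694 -0.2194  0.0901] x-axis [-0.0033  0.0014 -1.    ] F [-0.24  0.3   0.68] w 0.0284 slide cm [-10.99  -0.08   0.05]
```

```bash

python3 -m jog '[{"slide":[0,0,0],"roll":0},{"slide":[0,0,0],"roll":0},{"slide":[0,0,0],"roll":0},{"slide":[0,0,0],"roll":0},{"slide":[0,0,0],"roll":0}]'
python3 d.py .569 -.219 .2
```

```text
time: 3.33
ee_pos: [0.5694, -0.2194, 0.0901]
eef_rot: [-0.69, -0.151, 0.692, -0.149]
ft_force: [-0.0, -0.6, -0.1]
width: 0.0212
t 3.33 p [ 0.5694 -0.2194  0.0901] x-axis [-0.0033  0.0014 -1.    ] F [-0.04 -0.58 -0.14] w 0.0212 slide cm [-10.99  -0.08   0.05]
```

Gripped at 21 mm width, with the tip 75 mm below the TCP. Lifting.

```bash

python3 -m jog '[{"slide":[-2,0,0],"roll":0},{"slide":[-5,0,0],"roll":0},{"slide":[-8,0,0],"roll":0},{"slide":[-10,0,0],"roll":0},{"slide":[-11,0,0],"roll":0}]'
python3 -m jog '[{"slide":[0,0,0],"roll":0}]'
python3 d.py .52 -.006 .2
```

```text
time: 3.75
ee_pos: [0.5709, -0.2198, 0.2033]
eef_rot: [0.691, 0.15, -0.691, 0.15]
ft_force: [-0.0, 1.0, -1.0]
width: 0.021
time: 3.83
ee_pos: [0.5715, -0.2199, 0.2049]
eef_rot: [0.692, 0.15, -0.69, 0.151]
ft_force: [-0.5, -0.4, -1.2]
width: 0.0212
t 3.83 p [ 0.5715 -0.2199  0.2049] x-axis [ 2.8e-03 -8.0e-04 -1.0e+00] F [-0.45 -0.4  -1.16] w 0.0212 slide cm [  0.46 -21.6   -4.18]
```

```bash

python3 -m jog '[{"slide":[0,-3.5,-0.7],"roll":0},{"slide":[0,-7.1,-1.4],"roll":0},{"slide":[0,-10.6,-2.1],"roll":0},{"slide":[0,-14.1,-2.8],"roll":0},{"slide":[0,-17,-3.3],"roll":0}]'
python3 d.py .52 -.006 .2
python3 - <<'E'
from h import *
for n in("top","scene"):cv2.imwrite(f"pics/{n}2.png",r.camera(n)[:,:,::-1])
E
```

```text
time: 4.25
ee_pos: [0.5296, -0.0489, 0.2029]
eef_rot: [0.691, 0.151, -0.691, 0.151]
ft_force: [0.6, 0.6, -1.1]
width: 0.0211
t 4.25 p [ 0.5296 -0.0489  0.2029] x-axis [ 5.e-04 -1.e-04 -1.e+00] F [ 0.57  0.6  -1.08] w 0.0211 slide cm [ 0.29 -4.3  -0.91]
```

View pics/scene2.png

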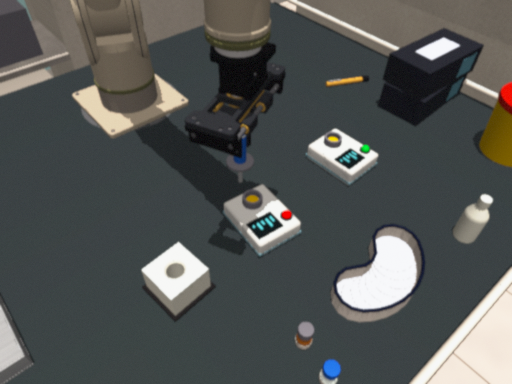

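Scene view: the stylus is held upright near (240,163), and the stand's empty hole shows at (176,270). I'll go over the button.

```bash

python3 -m jog '[{"slide":[0,-2.5,-0.5],"roll":0},{"slide":[0,-4,-0.8],"roll":0},{"slide":[1,-4.3,-0.9],"roll":0},{"slide":[2.0,-4.3,-0.9],"roll":0},{"slide":[2.0,-4.3,-0.9],"roll":0}]'
python3 -m jog '[{"slide":[0,0,0],"roll":0}]'
python3 d.py .52 -.006 .142
python3 - <<'E'
from h import *
for n,(x,y,w,h),f in(("top",(200,100,140,110),5),("scene",(190,110,130,140),4)):
    im=r.camera(n)[:,:,::-1];cv2.imwrite(f"pics/{n}3.png",cv2.resize(im[y:y+h,x:x+w],None,fx=f,fy=f,interpolation=cv2.INTER_CUBIC))
for X in([.52,-.006,.109],[.52,-.006,.154]):
    for n,o,f in(("top",(200,100),5),("scene",(190,110),4)):print(n,(f*(proj(n,np.array(X))-o)).round(1))
E
```

```text
time: 4.77
ee_pos: [0.5183, -0.0043, 0.1801]
eef_rot: [-0.689, -0.153, 0.692, -0.152]
ft_force: [-0.6, -0.9, -0.2]
width: 0.0215
time: 4.85
ee_pos: [0.518, -0.0057, 0.179]
eef_rot: [-0.689, -0.152, 0.692, -0.151]
ft_force: [-0.3, -0.0, -0.8]
width: 0.0214
t 4.85 p [ 0.518  -0.0057  0.179 ] x-axis [-5.2e-03  5.0e-04 -1.0e+00] F [-0.28 -0.03 -0.85] w 0.0214 slide cm [ 3.7   0.12 -0.18]
top [307.2 412.8]
scene [251.1 267.6]
top [309.1 387. ]
scene [252.1 196.7]
```

View pics/scene3.png

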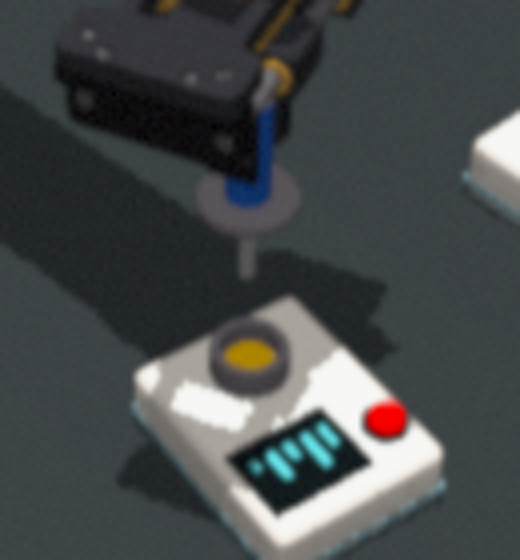

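View pics/top3.png

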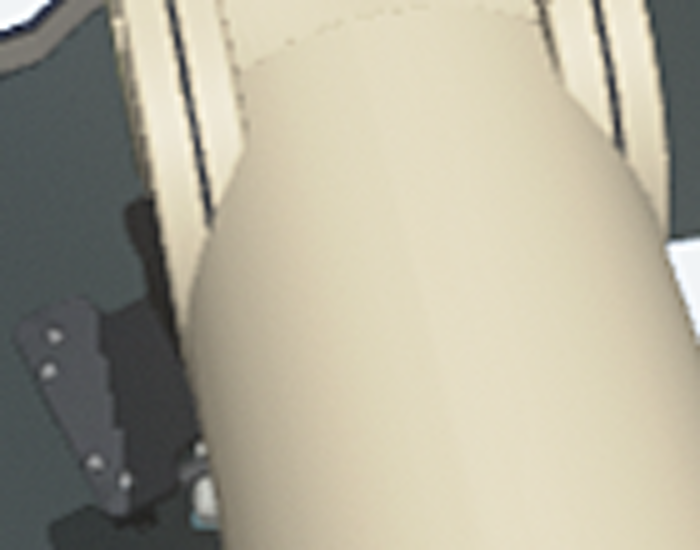

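Scene view: the probe tip is at zoomed (247,276) with about (249,275) expected, so the stylus hasn't shifted in the grip. The top view is blocked by the arm. Descending.

```bash

python3 -m jog '[{"slide":[0,0.1,-0.2],"roll":0},{"slide":[1.5,0.1,-0.2],"roll":0},{"slide":[3,0.1,-0.2],"roll":0},{"slide":[4.5,0.1,-0.2],"roll":0},{"slide":[5.2,0.1,-0.2],"roll":0}]'
python3 -m jog '[{"slide":[0,0,0],"roll":0},{"slide":[0,0,0],"roll":0}]'
python3 d.py .52 -.006 .116
python3 - <<'E'
from h import *
for n,(x,y,w,h),f in(("scene",(190,110,130,140),4),):
    im=r.camera(n)[:,:,::-1];cv2.imwrite(f"pics/{n}4.png",cv2.resize(im[y:y+h,x:x+w],None,fx=f,fy=f,interpolation=cv2.INTER_CUBIC))
E
```

```text
time: 5.37
ee_pos: [0.5195, -0.0065, 0.1257]
eef_rot: [-0.688, -0.152, 0.693, -0.151]
ft_force: [-0.6, -0.2, 0.1]
width: 0.0212
time: 5.53
ee_pos: [0.5196, -0.0068, 0.1258]
eef_rot: [-0.688, -0.152, 0.693, -0.151]
ft_force: [0.1, 0.0, -0.3]
width: 0.0215
t 5.53 p [ 0.5196 -0.0068  0.1258] x-axis [-7.2e-03  5.0e-04 -1.0e+00] F [ 0.07  0.02 -0.29] w 0.0215 slide cm [ 0.98 -0.06 -0.08]
```

View pics/scene4.png

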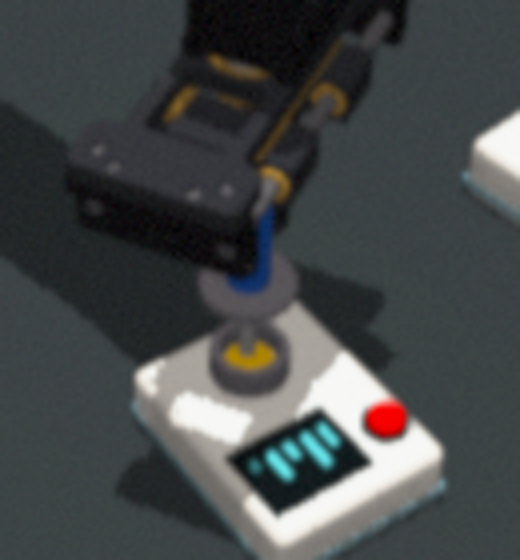

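The probe is inside the guard ring, central over the button. Pressing.

```bash

python3 -m jog '[{"slide":[0.3,0,0],"roll":0},{"slide":[0.6,0,0],"roll":0},{"slide":[0.9,0,0],"roll":0},{"slide":[1.05,0,0],"roll":0},{"slide":[1.05,0,0],"roll":0}]'
python3 d.py .52 -.006 .115
python3 -m jog '[{"slide":[0,0,0],"roll":0},{"slide":[0,0,0],"roll":0}]'
python3 d.py .52 -.006 .115
```

```text
time: 6.0
ee_pos: [0.5206, -0.0068, 0.1162]
eef_rot: [-0.689, -0.152, 0.692, -0.151]
ft_force: [2.3, 0.0, 3.6]
width: 0.021
t 6.0 p [ 0.5206 -0.0068  0.1162] x-axis [-4.6e-03  4.0e-04 -1.0e+00] F [2.34 0.02 3.63] w 0.021 slide cm [ 0.12 -0.09  0.02]
time: 6.17
ee_pos: [0.5207, -0.0068, 0.1165]
eef_rot: [-0.689, -0.152, 0.692, -0.151]
ft_force: [1.4, -1.4, 3.4]
width: 0.0213
t 6.17 p [ 0.5207 -0.0068  0.1165] x-axis [-4.3e-03  2.0e-04 -1.0e+00] F [ 1.43 -1.36  3.38] w 0.0213 slide cm [ 0.15 -0.1   0.03]
```

```bash

python3 -m jog '[{"slide":[0.15,0,0],"roll":0},{"slide":[0.3,0,0],"roll":0},{"slide":[0.3,0,0],"roll":0}]'
python3 d.py .52 -.006 .115
```

```text
time: 6.42
ee_pos: [0.5215, -0.0066, 0.1154]
eef_rot: [-0.69, -0.151, 0.692, -0.151]
ft_force: [-4.3, -1.0, 20.3]
width: 0.0213
t 6.42 p [ 0.5215 -0.0066  0.1154] x-axis [-2.6e-03 -1.0e-04 -1.0e+00] F [-4.3  -1.03 20.32] w 0.0213 slide cm [ 0.04 -0.12  0.11]
```

At the stop, with 20 N. Holding for about a second.

```bash

python3 -m jog '[{"slide":[0.05,0,0],"roll":0},{"slide":[0.05,0,0],"roll":0},{"slide":[0.05,0,0],"roll":0},{"slide":[0.05,0,0],"roll":0},{"slide":[0.05,0,0],"roll":0}]'
python3 -m jog '[{"slide":[0.05,0,0],"roll":0},{"slide":[0.05,0,0],"roll":0},{"slide":[0.05,0,0],"roll":0},{"slide":[0.05,0,0],"roll":0},{"slide":[0.05,0,0],"roll":0}]'
python3 d.py .52 -.006 .115
```

```text
time: 6.83
ee_pos: [0.5213, -0.0066, 0.1156]
eef_rot: [-0.69, -0.151, 0.692, -0.151]
ft_force: [-4.4, -0.2, 13.1]
width: 0.0214
time: 7.25
ee_pos: [0.5212, -0.0066, 0.1157]
eef_rot: [-0.69, -0.151, 0.692, -0.151]
ft_force: [-3.0, -0.7, 9.8]
width: 0.0212
t 7.25 p [ 0.5212 -0.0066  0.1157] x-axis [-3.e-03 -7.e-04 -1.e+00] F [-3.02 -0.68  9.78] w 0.0212 slide cm [ 0.07 -0.1   0.08]
```

```bash

python3 -m jog '[{"slide":[-0.5,0,0],"roll":0},{"slide":[-2,0,0],"roll":0},{"slide":[-4.5,0,0],"roll":0},{"slide":[-7,0,0],"roll":0},{"slide":[-8.5,0,0],"roll":0}]'
python3 -m jog '[{"slide":[0,0,0],"roll":0}]'
python3 - <<'E'
from h import *
im=r.camera("scene")[:,:,::-1];cv2.imwrite("pics/scene5.png",cv2.resize(im[110:310,130:330],None,fx=3,fy=3,interpolation=cv2.INTER_CUBIC))
i0=cv2.imread("pics/scene2.png")
g=cv2.cvtColor(i0,cv2.COLOR_BGR2GRAY)[258:284,160:194];print(g[::1,::2])
E
python3 d.py .569 -.219 .2
```

```text
time: 7.67
ee_pos: [0.5216, -0.0063, 0.2027]
eef_rot: [-0.69, -0.151, 0.692, -0.151]
ft_force: [-0.4, 0.2, -0.9]
width: 0.0212
time: 7.75
ee_pos: [0.5226, -0.0061, 0.2054]
eef_rot: [0.691, 0.151, -0.69, 0.152]
ft_force: [0.5, 0.3, -0.5]
width: 0.0214
[[247 247 247 247 247 247 247 247 247 247 247 247 247 247 247 247 247]
 [247 247 246 247 247 247 247 247 247 247 246 247 247 247 247 247 247]
 [247 247 247 247 247 247 244 244 246 246 247 247 247 247 247 246 247]
 [247 247 247 247 247 246 243 241 241 243 244 247 247 247 247 246 247]
 [247 247 247 247 245 244 238 226 220 231 238 243 246 247 247 247 247]
 [247 247 247 246 243 235 209 180 171 190 214 237 245 246 246 247 247]
 [247 247 247 244 235 202 156 141 140 149 166 220 241 247 247 247 247]
 [247 247 247 241 216 150 132 134 136 138 139 183 235 246 247 247 247]
 [247 247 245 235 178 128 130 134 135 140 137 146 226 246 247 247 246]
 [246 247 243 226 142 121 129 135 137 137 137 134 217 245 247 247 247]
 [247 247 239 205 124 119 129 135 138 140 137 130 198 244 247 247 247]
 [247 247 238 180 114 119 130 134 139 140 138 134 188 244 247 247 24
[... 423 characters left out ...]
 248]
 [247 247 246 231 162 128 128 132 139 159 209 241 247 247 247 247 247]
 [247 247 247 243 203 176 149 149 163 205 238 246 247 247 247 247 247]
 [247 247 247 246 237 226 203 203 215 237 245 247 247 247 248 247 247]
 [247 247 247 247 245 243 238 237 240 246 247 247 247 248 247 247 247]
 [246 247 247 247 247 247 245 246 246 247 247 248 247 247 247 247 246]
 [247 247 247 247 247 248 247 247 247 247 247 247 247 247 247 247 239]
 [247 247 247 247 247 247 247 247 247 247 248 247 247 247 247 243 210]
 [247 247 247 247 248 247 247 247 247 247 247 248 247 247 246 226 156]]
t 7.8 p [ 0.5221 -0.0061  0.2039] x-axis [-2.e-04 -8.e-04 -1.e+00] F [ 0.38 -0.46 -0.61] w 0.021 slide cm [ 0.41 21.3   4.64]
```

View pics/scene5.png

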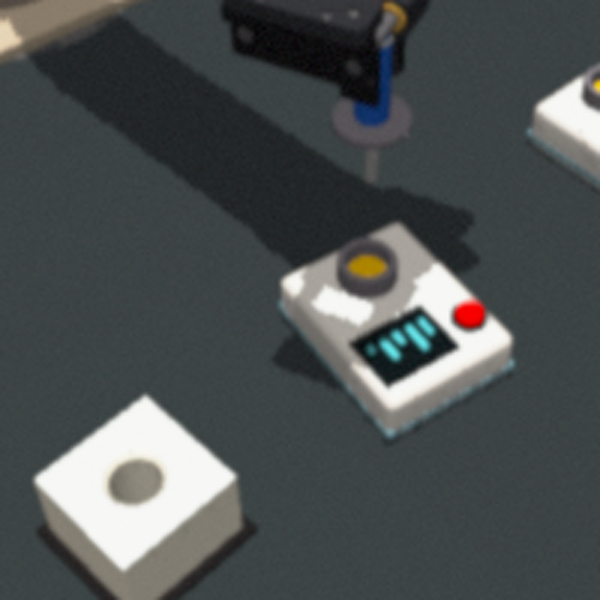

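The button is out again and the stylus is upright. Returning to the stand, aiming for (0.5675, -0.218).

```bash

python3 -m jog '[{"slide":[0,3.5,0.7],"roll":0},{"slide":[0,7.1,1.4],"roll":0},{"slide":[0,10.6,2.2],"roll":0},{"slide":[0,14.1,3],"roll":0},{"slide":[0,17,3.7],"roll":0}]'
python3 d.py .5675 -.218 .18
```

```text
time: 8.22
ee_pos: [0.5586, -0.1787, 0.2019]
eef_rot: [-0.69, -0.151, 0.692, -0.151]
ft_force: [0.4, -0.6, -0.7]
width: 0.0212
t 8.22 p [ 0.5586 -0.1787  0.2019] x-axis [-3.1e-03 -6.0e-04 -1.0e+00] F [ 0.44 -0.58 -0.7 ] w 0.0212 slide cm [2.19 3.94 0.83]
```

```bash

python3 -m jog '[{"slide":[0,2.5,0.5],"roll":0},{"slide":[0,3.9,0.8],"roll":0},{"slide":[1,3.9,0.8],"roll":0},{"slide":[2.2,3.9,0.8],"roll":0},{"slide":[2.2,3.9,0.8],"roll":0}]'
python3 -m jog '[{"slide":[0,0,0],"roll":0},{"slide":[0,0,0],"roll":0}]'
python3 d.py .5675 -.218 .18
python3 - <<'E'
from h import *
im=r.camera("scene")[:,:,::-1];cv2.imwrite("pics/scene6.png",cv2.resize(im[180:320,110:250],None,fx=4,fy=4,interpolation=cv2.INTER_CUBIC))
s=r.read_state();p=s["ee_pos"]
print(4*(proj("scene",p-[0,0,.0751])-[110,180]),4*(proj("scene",np.array([.5665,-.2165,.06]))-[110,180]))
E
```

```text
time: 8.63
ee_pos: [0.566, -0.2151, 0.176]
eef_rot: [-0.688, -0.153, 0.693, -0.15]
ft_force: [-0.3, 0.6, -1.8]
width: 0.0215
time: 8.8
ee_pos: [0.5657, -0.213, 0.1753]
eef_rot: [-0.687, -0.154, 0.693, -0.151]
ft_force: [0.3, -0.4, -0.5]
width: 0.0214
t 8.8 p [ 0.5657 -0.213   0.1753] x-axis [-0.0094  0.0032 -1.    ] F [ 0.32 -0.37 -0.49] w 0.0214 slide cm [-0.47  0.53  0.06]
[252.66453313 295.09401042] [260.1402162  355.04900683]
```

View pics/scene6.png

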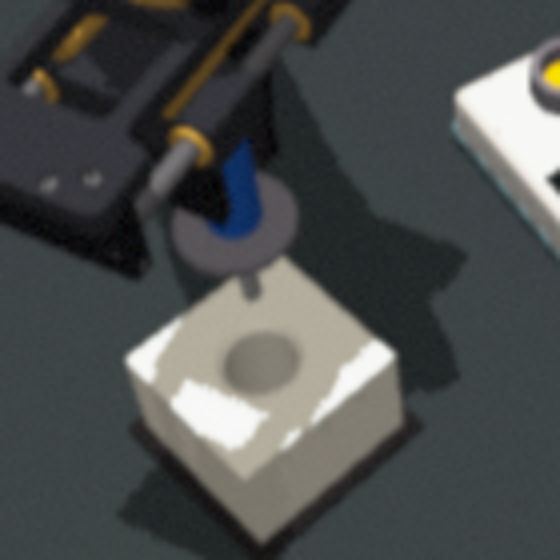

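Scene view: tip at (252,297), as expected (253,295). Hole at (261,361), so I need a sideways correction of about 5 mm before lowering.

```bash

python3 -m jog '[{"slide":[0,0.5,0],"roll":0},{"slide":[0,0.5,0],"roll":0},{"slide":[0,0.5,0],"roll":0},{"slide":[0,0.5,0],"roll":0}]'
python3 d.py .5675 -.218 .13
```

```text
time: 9.18
ee_pos: [0.5683, -0.2181, 0.1762]
eef_rot: [-0.688, -0.154, 0.693, -0.151]
ft_force: [0.1, 0.2, -0.8]
width: 0.0212
t 9.18 p [ 0.5683 -0.2181  0.1762] x-axis [-0.008   0.0025 -1.    ] F [ 0.1   0.24 -0.77] w 0.0212 slide cm [ 4.62 -0.02  0.04]
```

```bash

python3 -m jog '[{"slide":[1.5,0,0],"roll":0},{"slide":[3,0,0],"roll":0},{"slide":[4.3,0,0],"roll":0},{"slide":[5.1,0,0],"roll":0},{"slide":[5.1,0,0],"roll":0}]'
python3 d.py .5675 -.218 .092
python3 - <<'E'
from h import *
im=r.camera("scene")[:,:,::-1];cv2.imwrite("pics/scene7.png",cv2.resize(im[180:320,110:250],None,fx=4,fy=4,interpolation=cv2.INTER_CUBIC))
E
```

```text
time: 9.6
ee_pos: [0.5668, -0.2177, 0.1232]
eef_rot: [-0.687, -0.154, 0.694, -0.15]
ft_force: [-0.5, 0.1, -1.4]
width: 0.0213
t 9.6 p [ 0.5668 -0.2177  0.1232] x-axis [-0.0109  0.0036 -0.9999] F [-0.51  0.1  -1.37] w 0.0213 slide cm [ 3.11  0.08 -0.08]
```

View pics/scene7.png

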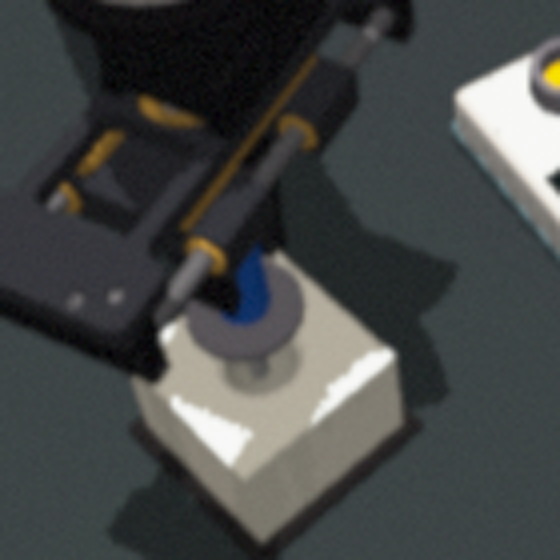

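The probe is in the hole and not touching anything. Lowering until the collar is just about seated.

```bash

python3 -m jog '[{"slide":[1,0,-0.1],"roll":0},{"slide":[2,0,-0.1],"roll":0},{"slide":[2.8,0,-0.1],"roll":0},{"slide":[3.1,0,-0.1],"roll":0},{"slide":[3.1,0,-0.1],"roll":0}]'
python3 d.py .5675 -.218 .0901
python3 -m jog '[{"slide":[0,0,0],"roll":0},{"slide":[0,0,0],"roll":0}]'
python3 d.py .5675 -.218 .0901
```

```text
time: 10.07
ee_pos: [0.5674, -0.2171, 0.0922]
eef_rot: [-0.687, -0.154, 0.694, -0.15]
ft_force: [-0.4, -0.8, -1.4]
width: 0.0212
t 10.07 p [ 0.5674 -0.2171  0.0922] x-axis [-0.0112  0.0038 -0.9999] F [-0.37 -0.76 -1.4 ] w 0.0212 slide cm [0.21 0.09 0.02]
time: 10.23
ee_pos: [0.5675, -0.2172, 0.0924]
eef_rot: [-0.687, -0.154, 0.694, -0.15]
ft_force: [0.5, 0.4, -1.5]
width: 0.0214
t 10.23 p [ 0.5675 -0.2172  0.0924] x-axis [-0.011   0.0037 -0.9999] F [ 0.53  0.37 -1.46] w 0.0214 slide cm [0.23 0.08 0.03]
```

```bash

python3 -m jog '[{"slide":[0.1,0,0],"roll":0},{"slide":[0.2,0,0],"roll":0},{"slide":[0.2,0,0],"roll":0}]'
python3 d.py .5675 -.218 .0901
python3 -m jog '[{"slide":[0,0,0],"roll":0},{"slide":[0,0,0],"roll":0},{"slide":[0,0,0],"roll":0},{"slide":[0,0,0],"roll":0},{"slide":[0,0,0],"roll":0}]' 0.4
python3 -m jog '[{"slide":[0,0,0],"roll":0},{"slide":[0,0,0],"roll":0},{"slide":[0,0,0],"roll":0},{"slide":[0,0,0],"roll":0},{"slide":[0,0,0],"roll":0}]' 0
python3 -m jog '[{"slide":[0,0,0],"roll":0},{"slide":[0,0,0],"roll":0},{"slide":[0,0,0],"roll":0},{"slide":[0,0,0],"roll":0},{"slide":[0,0,0],"roll":0}]' 0
python3 d.py .5675 -.218 .2
```

```text
time: 10.48
ee_pos: [0.5675, -0.2172, 0.0904]
eef_rot: [-0.687, -0.154, 0.694, -0.15]
ft_force: [0.4, 0.4, -1.7]
width: 0.021
t 10.48 p [ 0.5675 -0.2172  0.0904] x-axis [-0.0109  0.0036 -0.9999] F [ 0.36  0.4  -1.72] w 0.021 slide cm [0.03 0.07 0.03]
time: 10.9
ee_pos: [0.5675, -0.2172, 0.0905]
eef_rot: [-0.687, -0.154, 0.694, -0.15]
ft_force: [0.3, 0.2, 0.7]
width: 0.0462
time: 11.32
ee_pos: [0.5675, -0.2173, 0.0905]
eef_rot: [-0.687, -0.154, 0.694, -0.15]
ft_force: [-0.2, 0.8, -0.1]
width: 0.0775
time: 11.73
ee_pos: [0.5676, -0.2172, 0.0905]
eef_rot: [-0.687, -0.154, 0.694, -0.15]
ft_force: [-0.6, 0.5, -0.6]
width: 0.087
t 11.73 p [ 0.5676 -0.2172  0.0905] x-axis [-0.0107  0.0036 -0.9999] F [-0.64  0.49 -0.59] w 0.087 slide cm [-10.95  -0.02   0.13]
```

Released. Retreating straight up, then sideways for a clear view.

```bash

python3 -m jog '[{"slide":[-2,0,0],"roll":0},{"slide":[-5,0,0],"roll":0},{"slide":[-8.5,0,0],"roll":0},{"slide":[-11,0,0],"roll":0},{"slide":[-13,0,0],"roll":0}]'
python3 -m jog '[{"slide":[0,2,3],"roll":0},{"slide":[0,3,6],"roll":0},{"slide":[0,5,9],"roll":0},{"slide":[0,6,12],"roll":0},{"slide":[0,7,14],"roll":0}]'
python3 -m jog '[{"slide":[0,0,0],"roll":0},{"slide":[0,0,0],"roll":0},{"slide":[0,0,0],"roll":0}]'
python3 - <<'E'
from h import *
for n,(x,y,w,h),f in(("top",(230,130,160,90),5),("scene",(130,180,180,140),4)):
    im=r.camera(n)[:,:,::-1];cv2.imwrite(f"pics/{n}8.png",cv2.resize(im[y:y+h,x:x+w],None,fx=f,fy=f,interpolation=cv2.INTER_CUBIC))
E
python3 d.py .5675 -.218 .2
```

```text
time: 12.15
ee_pos: [0.5696, -0.2178, 0.2233]
eef_rot: [-0.688, -0.154, 0.693, -0.151]
ft_force: [0.8, -0.0, -0.4]
width: 0.0872
time: 12.57
ee_pos: [0.4694, -0.3428, 0.2239]
eef_rot: [-0.688, -0.153, 0.694, -0.15]
ft_force: [-0.3, -0.6, -1.3]
width: 0.087
time: 12.82
ee_pos: [0.47, -0.3421, 0.224]
eef_rot: [-0.688, -0.153, 0.693, -0.15]
ft_force: [-0.4, 0.6, -1.4]
width: 0.0873
t 12.92 p [ 0.4705 -0.3413  0.224 ] x-axis [-0.0084  0.0022 -1.    ] F [-0.06  1.53  0.12] w 0.0873 slide cm [  2.34  -7.1  -14.  ]
```

View pics/top8.png

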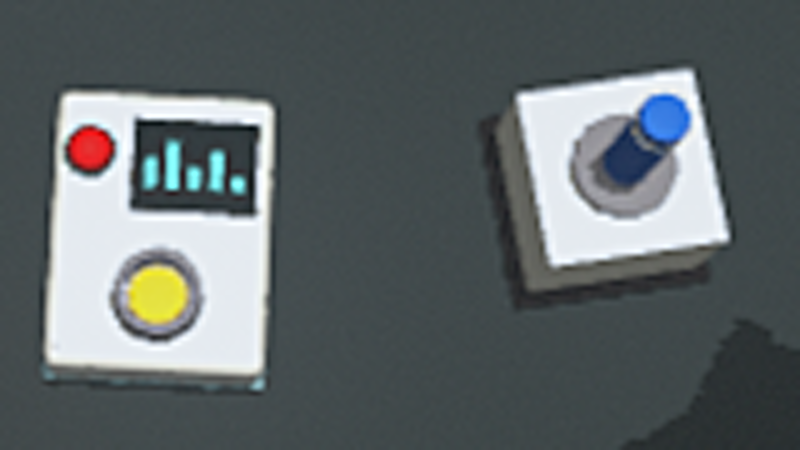

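View pics/scene8.png

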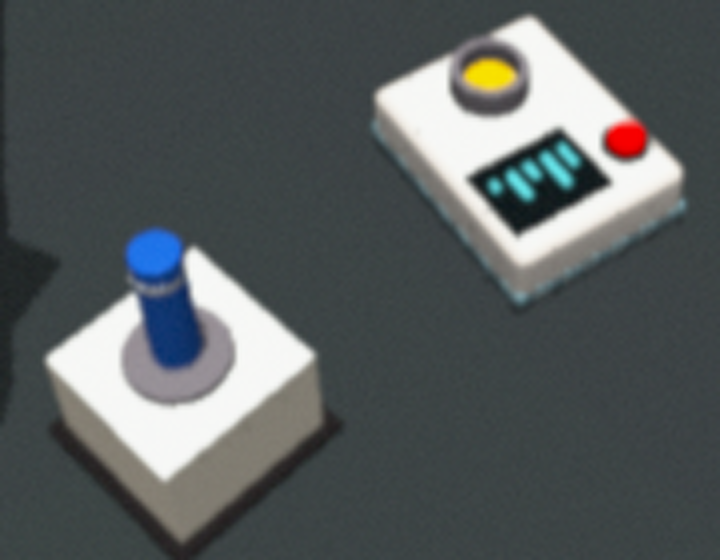

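Both views show the stylus upright, with its collar flat on the stand: handle top at top-zoom (665,119), collar (624,165), stand centre about (622,167). The button looks just as it did at the start. Handing in.

```bash
python3 -c "
from bench import r
print(r.close_job())"
```

```text
the job is handed in; nothing more can be done
None
```

The red-lamp logger's reset button was pushed fully in with the stylus and let spring back. The stylus is upright in its stand, and the job is handed in.

- **Press:** I held the button against its stop for about 0.8 s, at 10–20 N, well above the 5 N needed. The tip height worked out from the arm pose was about 40.6 mm, against 41 mm for fully in. The stylus did not slip in the grip.
- **Stylus:** The final top and scene pictures show it upright, with its collar flat on the stand and its axis within about 3 mm of the stand's centre.
- **Button and loggers:** The button looks the same as before the press. Only the stylus went near it, and the arm never went over the green-lamp logger.
- **Robot:** The gripper is open and well clear of everything. The last picture was taken at about 13 s of the 51 s allowed.

**Checks that failed or disagreed:**
- The arm blocked the top camera over the button, so the approach there was checked only in the scene view.
- The two cameras differed by 2–3 mm on the handle and collar position, which was within the room available.
- My first move command was refused because it left out the roll value. Nothing moved.

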